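# Clamp the carved tile and hold the marking pointer at 100 mm

### The arm

A 6-joint arm with a two-finger parallel gripper is mounted at the origin on the work surface. World frame = base frame: x ahead of the robot, y to its left, z up, the work surface at z = 0. Lengths are in m, angles in rad, forces in N, time in s.
With the tool pointing down it reaches from about 0.3 to 0.875 m from the base axis. Payload 4.2 kg.
Tool frame: the origin (TCP) lies midway between the tips of the shut fingers; the grasp point (between the pads) lies 19 mm behind it; x points along the fingers, y is the direction in which the jaws open and shut, and the axes are right-handed (so a half turn about x gives the same grasp; the last joint's range is limited). The gripper opens to 85 mm and grips with 20 to 120 N. Pads are 22 mm wide; open, the fingers measure 114 mm over their backs; the gripper's body (76 mm by 85 mm) begins 54 mm behind the grasp point. The pads swing forward as they close: fully open they stand 13 mm farther back than shut.
Start: joints at [1.215, 0.32, 1.565, -0, 1.257, -0.02], TCP at [0.189, 0.543, 0.231] pointing down, gripper open.
Joint ranges: [-3.11, 3.11], [-0.84, 2.01], [0.21, 2.61], [-1.34, 4.49], [0.05, 2.63], [-2.56, 2.56]. Speed limits (rad/s): [2.57, 2.57, 3.14, 3.14, 3.14, 3.14].

### API

Orientations are given as a unit quaternion [x, y, z, w].
In Python, from rig import robot, imaging, close_job gives the robot as it stands.
- The arm moves only by the shell command python3 -m pendant 'ROWS'. ROWS is JSON, a list of rows, each an object of numbers: "x", "y", "z": the shift along the tool's x, y, z in m; "wx", "wy", "wz": the turn, a rotation vector about the tool's x, y, z in rad; "grip": the finger opening in m, from 0 to 0.0854. In form: [{"x": .., "y": .., "z": .., "wx": .., "wy": .., "wz": .., "grip": ..}, ...]. A call has exactly 5 rows; each row is the pose to reach, as a shift and turn from the pose measured when the call began, along the tool's axes at that moment; what a row does not reach only later rows make up. A row lasts 1/12 s, in which the tool goes at most 41.7 mm and 7.16 degrees, less where a joint would pass 70% of its speed; a pose out of reach is approached as far as the arm can. A call with a gripper value outside its range is refused whole. The fingers move at their own pace and stop on an object; the grip force is fixed at half the most. Time passes only in rows, so rows that repeat a pose let the fingers close, or fill a call up. It gives the time, the measured TCP pose, the force and the opening at its end, in the units of the state.
- robot.read_state(): the state, without advancing time (a new reading comes with each control period).
- imaging.grab_frame(name): name is "scene" or "top" or "wrist"; returns the picture (420x560x3 uint8, red, green, blue); there is no depth.
- imaging.calibration(name): a dict with "camera_matrix" (3x3 intrinsics, pixels), "position" and "orientation" of the camera in the world; the wrist camera has in their place "tool_from_camera" (4x4, takes a point from camera to tool coordinates, whose origin is the TCP and whose axes are the tool frame's). Camera axes: x right, y up, looking along -z (the intrinsics and any distortion apply to the point x, -y, -z); pixel columns grow to the right and rows downward; lengths in m; the calibration is good to about 2 mm. A picture is of the moment at which its call begins: read the wrist's pose just before it. calibration takes no time and is no camera call.
- close_job(): hands the job in, once; it reports no verdict.
The state is a dict: "clock": time; "joint_pos": joint angles; "joint_velocities": joint speeds; "effort": joint torques, N m; "ee_pos": TCP position; "ee_rot": TCP orientation; "contact_force": force on the tool from outside, world axes, zero at the start; "wrist_torque": the same for the moment, N m; "opening": opening from 0.0 (shut) to 1.0 (fully open).
Only numpy, scipy, OpenCV 4.12 (cv2) and the standard library are available. Lean on these libraries where they do the work, as an engineer would, in place of code of your own. Each camera call takes 0.05 s, during which the arm holds its last target.

### The job

The carved tile already lies against its stops on the marking-out stand: first push the toggle clamp's handle fully down so that the tile is clamped. Then squeeze the lock button on the pointer arm's head to release the arm, draw it out of its tube to the 100 mm mark, and finish still holding the head steady there against its return spring, without letting go, so that the spot under the pointer can be marked. Do not shift the tile and leave the other things on the table alone.

Things in the scene. Friction and masses are not known exactly. Their poses are not given: they have to be found in the camera images.
- stand: fixed stand: grey steel plate 240 x 475 x 15 mm. Origin on the table under the centre of the tile's place; x runs across the pointer arm (away from the robot when square), y along it from the tile towards the column, z up. Stop strips 12 mm high at the tile's +x and +y edges. Toggle clamp in the plane x = 0 at y = -126 mm: its arm reaches to +y over the tile's edge, its handle to -y
- clamp_handle (a joint): toggle clamp handle, rad, turned against the clamp's arm: starts open at 0 (handle 43 degrees above level, rising towards -y, clamp arm lifted 16 mm off the tile); grows as the handle is pushed down; 1.16 to 1.17 = fully down, level, tile clamped (dead centre: it stops there and stays down). Stays where it is left; 4 to 8 N straight down on the grip with shut fingers moves it
- handle_press (a point): point on the top face of the handle's black rubber grip (70 long, 20 wide, 15 mm thick), 75 mm from its pivot pin; the grip goes on 45 mm to the free end and 25 mm towards the pivot. Clamp shut: at stand x = 0, y = -193 mm, 58 mm above the table, grip level. Its y axis runs along the handle towards the pivot, z square to the top face
- handle_pivot (a point): the pivot pin of the handle on the clamp's arm; with the clamp shut at stand x = 0, y = -118 mm, 49 mm above the table
- extension (a joint): extension of the telescoping arm, m, along stand -y: 0 = parked and latched (start), 0.160 = end stop. Equals the scale reading: black lines on top of the steel inner bar every 10 mm, every fifth long (0, 50, 100, 150), read at the tube's mouth. Return spring 3 N parked, 4.2 N at 0.100. Parked, a catch blocks it unless the button is in; once out, only the hand holds it
- lock_button (a joint): travel of the lock button, m: 0 = out (arm latched when parked), 0.005 = fully in; the catch is free beyond 0.0042. Spring: 3.2 N to start, 7.2 N fully in
- pointer_arm: the arm's black head at the bar's end: 56 mm along stand y, 36 mm along stand x, 34 mm high; origin at its centre, 112 mm above the table, axes as the stand's. Parked at stand x = 0, y = +90 mm. Lock button in the middle of its +x side: fingers closed across it along stand x, from above at its centre, squeeze the button in (42 mm over the button, 37 mm with it in). A pointer hangs below
- button_face (a point): centre of the outer face of the lock button (grey, 24 mm along stand y, 18 mm high), 6 mm proud of the head's +x side; pressed towards the stand's -x
- tube_mouth (a point): centre of the open end of the level square tube (40 x 32 mm) out of which the arm slides, where the scale is read: stand x = 0, y = +135 mm, 112 mm above the table. Collar 46 mm wide, 39 mm high. The tube runs to y = +345 mm on a column at y = +235 mm, whose top block is 56 x 50 mm and reaches 144 mm above the table
- pointer_tip (a point): tip of the steel pointer, 66 mm below the head's centre, 46 mm above the table
- tile_center (a point): centre of the carved cream clay tile, 180 x 180 x 18 mm with scrolls raised 6 mm, lying loose on the stand's plate; its flat top margin is 33 mm above the table
- tub_center (a point): bystander: open white plastic bucket with a wire bail, 116 mm wide, 100 mm high, point half-way up
- spatula_center (a point): bystander: flat spatula lying on the table
- brush_center (a point): bystander: brush lying on the table
- rosette_center (a point): bystander: round clay rosette 84 mm wide, 24 mm high, point half-way up

How it is judged:
By the outcome, as a careful person would: the job done as asked, in the order asked, and still so for the second after the job is handed in, while the arm keeps its last pose, push and grip.
It also fails if it takes over 48 s, if anything falls off the work surface, if the arm or the gripper's body presses on something with over 40 N, if the wrist force passes 120 N, or if a joint passes its speed limit or range.

## Working session

There is one attempt and no reset: what is moved stays moved. The work goes in short steps, Python scripts to look and compute and a shell command to move; the robot and the scene stay as the last step left them, time stands still between calls to the robot, and variables do not carry over. Pictures are saved under pics/ and viewed, and the job is handed in when it is done.

```bash
ls; mkdir -p pics; python3 - <<'E'
from rig import robot, imaging
import cv2
print(robot.read_state())
for n in ["scene","top","wrist"]:
    im=imaging.grab_frame(n); cv2.imwrite(f"pics/{n}0.png",im[:,:,::-1]); print(n,imaging.calibration(n))
E
```

```text
pics
{'clock': 0.0, 'joint_pos': array([ 1.21502135e+00,  3.20295954e-01,  1.56570204e+00,  7.26523045e-06,
        1.25735174e+00, -2.00036324e-02]), 'joint_velocities': array([-0.0010622 , -0.00083525,  0.00212917,  0.00032103, -0.0006206 ,
        0.00066103]), 'effort': array([-1.07497526e-03, -4.15519524e+01, -2.34160370e+01, -3.13355868e-04,
        8.27328418e-03,  9.30251502e-07]), 'ee_pos': array([0.18929527, 0.54244624, 0.23047098]), 'ee_rot': array([ 0.11754712,  0.69728309, -0.11876679,  0.69704621]), 'contact_force': array([1.0662858 , 0.26698792, 1.02163218]), 'wrist_torque': array([-0.03024312, -0.03306652, -0.03491417]), 'opening': 1.0017960493702076}
scene {'camera_matrix': array([[406.88903164,   0.        , 273.96389833],
       [  0.        , 406.88903164, 212.56521412],
       [  0.        ,   0.        ,   1.        ]]), 'position': array([ 1.03485138, -0.93480656,  0.81761073]), 'orientation': array([0.462116  , 0.11962757, 0.24435662, 0.84405444])}
top {'camera_matrix': array([[387.66405109,   0.        , 279.60815684],
       [  0.        , 387.66405109, 207.4007424 ],
       [  0.        ,   0.        ,   1.        ]]), 'position': array([0.33458871, 0.00648808, 1.33426974]), 'orientation': array([ 0.04252497, -0.0594664 , -0.70421823,  0.70620964])}
wrist {'camera_matrix': array([[368.37289814,   0.        , 275.5257411 ],
       [  0.        , 368.37289814, 203.96509979],
       [  0.        ,   0.        ,   1.        ]]), 'tool_from_camera': array([[ 9.79147822e-04,  2.91608443e-01, -9.56537274e-01,
        -1.42747511e-01],
       [ 9.99999237e-01, -1.00594982e-03,  7.16964859e-04,
         1.25078538e-03],
       [-7.53155497e-04, -9.56537247e-01, -2.91609206e-01,
        -7.37517138e-02],
       [ 0.00000000e+00,  0.00000000e+00,  0.00000000e+00,
         1.00000000e+00]])}
```

View pics/scene0.png

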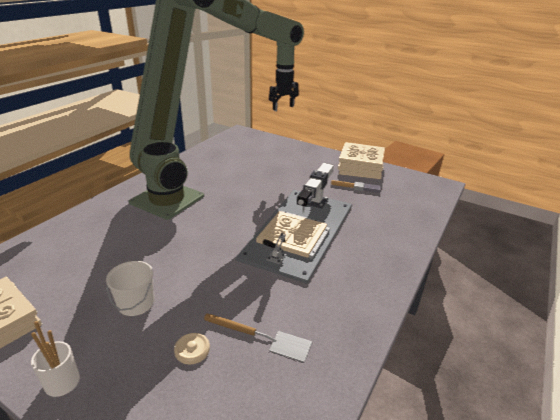

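View pics/top0.png

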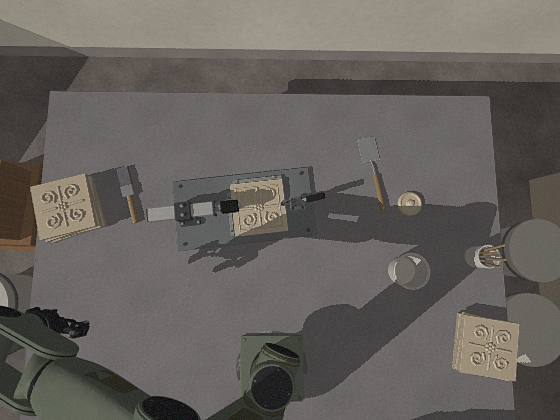

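View pics/wrist0.png

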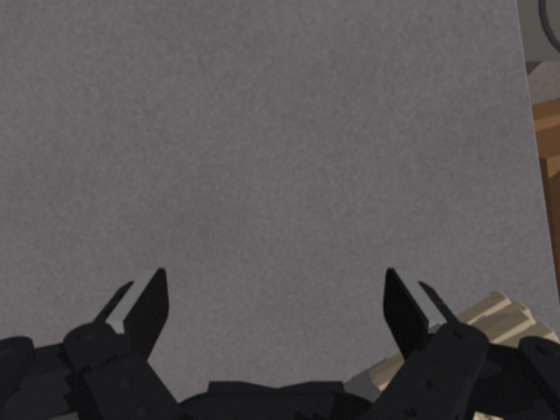

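```bash
cat > h.py <<'E'
import numpy as np
from rig import robot, imaging
from scipy.spatial.transform import Rotation as R
def cam(n,st=None):
    c=imaging.calibration(n);K=c["camera_matrix"]
    if n=="wrist":
        st=st or robot.read_state();T=c["tool_from_camera"];Rt=R.from_quat(st["ee_rot"]).as_matrix()
        return K,Rt@T[:3,:3],Rt@T[:3,3]+st["ee_pos"]
    return K,R.from_quat(c["orientation"]).as_matrix(),c["position"]
def ray(C,u,v):
    K,Rm,p=C;d=np.array([(u-K[0,2])/K[0,0],-(v-K[1,2])/K[1,1],-1]);return p,Rm@d
def plane(C,u,v,z):
    p,d=ray(C,u,v);return p+d*(z-p[2])/d[2]
def proj(C,X):
    K,Rm,p=C;q=Rm.T@(np.array(X)-p);return K[0,0]*q[0]/-q[2]+K[0,2],K[1,1]*q[1]/q[2]+K[1,2]
E
python3 - <<'E'
import cv2
a=cv2.imread("pics/top0.png")[150:260,140:340]; cv2.imwrite("pics/topc.png",cv2.resize(a,None,fx=4,fy=4,interpolation=cv2.INTER_CUBIC))
a=cv2.imread("pics/scene0.png")[150:290,230:370]; cv2.imwrite("pics/scenec.png",cv2.resize(a,None,fx=4,fy=4,interpolation=cv2.INTER_CUBIC))
E
```

```text
(no output)
```

View pics/topc.png

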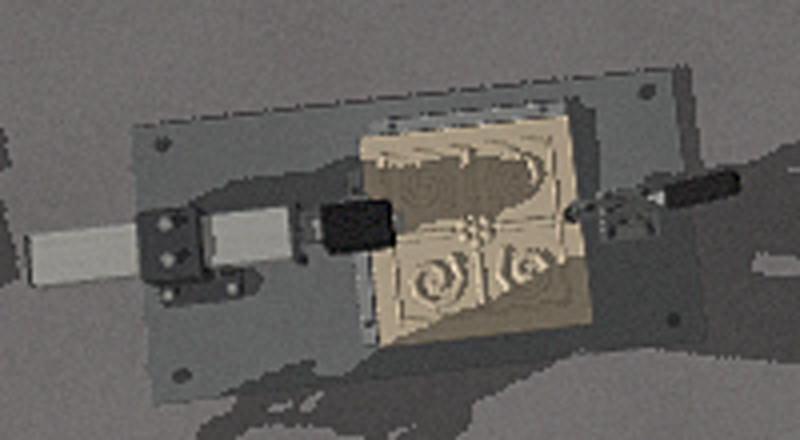

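View pics/scenec.png

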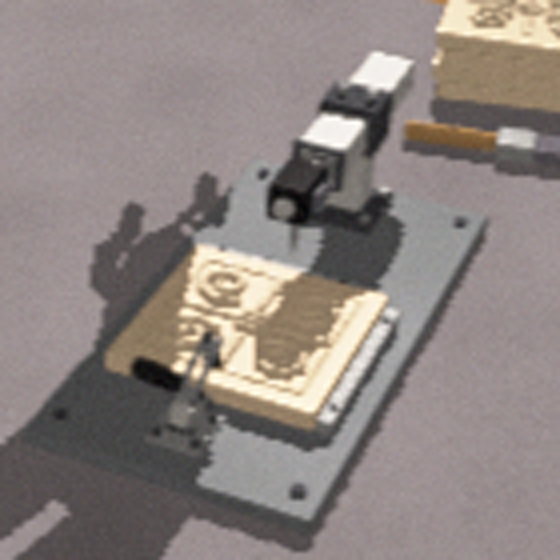

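```bash
python3 - <<'E'
from h import *
C=cam("top")
P=lambda c,z: plane(C,140+(c[0]-1.5)/4,150+(c[1]-1.5)/4,z)
cs=[P(c,.015) for c in [(134,127),(686,68),(704,345),(154,402)]]
print(np.round(cs,4)); 
for i in range(4): print(np.linalg.norm(cs[i]-cs[(i+1)%4]))
ey=((cs[0]-cs[1])+(cs[3]-cs[2]));a=np.arctan2(-ey[0],ey[1]);
ex=(cs[0]-cs[3]+cs[1]-cs[2]);b=np.arctan2(ex[1],ex[0]);print("yaw",np.degrees([a,b]))
yaw=(2*a+b)/3
pc=np.mean(cs,0);print("platec",pc)
Ry=R.from_euler('z',yaw).as_matrix()
t=[P(c,.033) for c in [(360,137),(567,112),(591,322),(381,347)]]
print(np.round(t,4)); tc=np.mean(t,0);print("tile",tc)
h=P((357,226),.129);print("head",h,(Ry.T@(h-tc)))
print("plate c in tile frame",Ry.T@(pc-tc))
for n,c,z in [("tubeend",(27,259),.128),("blocktop",(170,243),.144),("handle tip",(738,183),.125),("handle in",(666,198),.08)]:
  print(n,Ry.T@(P(c,z)-tc))
from scipy.spatial.transform import Rotation
st=robot.read_state();print(Rotation.from_quat(st["ee_rot"]).as_matrix().round(3))
E
```

```text
[[ 0.6155  0.3425  0.015 ]
 [ 0.6712 -0.1353  0.015 ]
 [ 0.4289 -0.1481  0.015 ]
 [ 0.3796  0.3163  0.015 ]]
0.48105008701950414
0.24266228571343
0.46698894064483465
0.23733914094844472
yaw [6.35346712 4.66754933]
platec [0.52380891 0.09384709 0.015     ]
[[ 0.6042  0.146   0.033 ]
 [ 0.6271 -0.0306  0.033 ]
 [ 0.4467 -0.0509  0.033 ]
 [ 0.4252  0.125   0.033 ]]
tile [0.52578553 0.04737005 0.033     ]
head [0.51319422 0.13668045 0.129     ] [-0.00351485  0.09012511  0.096     ]
plate c in tile frame [ 0.00272341  0.04643927 -0.018     ]
tubeend [-0.00458558  0.34705851  0.095     ]
blocktop [-0.0052599   0.23277678  0.111     ]
handle tip [ 0.00248842 -0.21257417  0.092     ]
handle in [ 0.00305803 -0.15917154  0.047     ]
[[-0.     0.33   0.944]
 [-0.001  0.944 -0.33 ]
 [-1.    -0.001 -0.   ]]
```

```bash
python3 -m pendant '[{"x":-0.007,"y":-0.024,"z":0.032,"wx":0.075,"grip":0.04},{"x":-0.014,"y":-0.048,"z":0.064,"wx":0.15,"grip":0.0},{"x":-0.021,"y":-0.072,"z":0.096,"wx":0.225,"grip":0},{"x":-0.028,"y":-0.096,"z":0.128,"wx":0.30,"grip":0},{"x":-0.035,"y":-0.12,"z":0.16,"wx":0.375,"grip":0}]'
cat >> h.py <<'E'
def go(T,yaw):
    "tool down, tool y along stand x (yaw rad): print shift/turn in tool axes"
    s=robot.read_state();M=R.from_quat(s["ee_rot"]).as_matrix()
    y=np.array([np.cos(yaw),np.sin(yaw),0]);x=np.array([0,0,-1.]);D=np.c_[x,y,np.cross(x,y)]
    print("t",round(s["clock"],2),"tcp",s["ee_pos"].round(4),"shift",(M.T@(np.array(T)-s["ee_pos"])).round(4),"turn",R.from_matrix(M.T@D).as_rotvec().round(4),"F",s["contact_force"].round(1),"op",round(s["opening"],3),"q",s["joint_pos"].round(2))
E
python3 -c "
from h import *
go([.5235,.047,.33],.1134)"
```

```text
t 0.15 tcp [0.1894 0.5426 0.2307] shift [-0.0989 -0.3579  0.4788] turn [1.1216e+00 7.0000e-04 1.2000e-03] F [ 0.  -0.5 -0.3] op 0.998 q [ 1.21  0.32  1.57  0.    1.26 -0.02]invalid input
```

```bash
python3 -m pendant '[{"x":-0.007,"y":-0.024,"z":0.032,"wx":0.075,"wy":0,"wz":0,"grip":0.04},{"x":-0.014,"y":-0.048,"z":0.064,"wx":0.15,"wy":0,"wz":0,"grip":0.0},{"x":-0.021,"y":-0.072,"z":0.096,"wx":0.225,"wy":0,"wz":0,"grip":0},{"x":-0.028,"y":-0.096,"z":0.128,"wx":0.30,"wy":0,"wz":0,"grip":0},{"x":-0.035,"y":-0.12,"z":0.16,"wx":0.375,"wy":0,"wz":0,"grip":0}]'
python3 -c "
from h import *
go([.5235,.047,.33],.1134)"
```

```text
clock: 0.57
ee_pos: [0.3013, 0.3748, 0.2659]
ee_rot: [0.246, 0.663, -0.248, 0.663]
contact_force: [1.7, 0.5, -0.9]
opening: 0.301
t 0.57 tcp [0.3013 0.3748 0.2659] shift [-0.0637 -0.1025  0.3826] turn [0.7437 0.0013 0.0015] F [ 1.7  0.5 -0.9] op 0.301 q [ 0.87  0.15  1.71 -0.    1.29  0.01]
```

```bash
python3 -m pendant '[{"x":-0.007,"y":-0.01,"z":0.038,"wx":0.075,"wy":0,"wz":0,"grip":0},{"x":-0.014,"y":-0.02,"z":0.076,"wx":0.15,"wy":0,"wz":0,"grip":0.0},{"x":-0.021,"y":-0.03,"z":0.114,"wx":0.225,"wy":0,"wz":0,"grip":0},{"x":-0.028,"y":-0.04,"z":0.152,"wx":0.30,"wy":0,"wz":0,"grip":0},{"x":-0.035,"y":-0.05,"z":0.19,"wx":0.375,"wy":0,"wz":0,"grip":0}]'
python3 -c "
from h import *
go([.5235,.047,.33],.1134)"
```

```text
clock: 0.98
ee_pos: [0.4127, 0.2109, 0.3014]
ee_rot: [0.367, 0.604, -0.368, 0.604]
contact_force: [0.9, 0.6, -0.1]
opening: 0.002
t 0.98 tcp [0.4127 0.2109 0.3014] shift [-0.0284  0.0228  0.1965] turn [0.365  0.0014 0.0012] F [ 0.9  0.6 -0.1] op 0.002 q [ 0.45  0.1   1.67 -0.    1.37 -0.03]
```

```bash
python3 -m pendant '[{"x":-0.006,"y":0.005,"z":0.04,"wx":0.075,"wy":0,"wz":0,"grip":0},{"x":-0.012,"y":0.01,"z":0.08,"wx":0.15,"wy":0,"wz":0,"grip":0.0},{"x":-0.018,"y":0.015,"z":0.12,"wx":0.225,"wy":0,"wz":0,"grip":0},{"x":-0.024,"y":0.019,"z":0.16,"wx":0.30,"wy":0,"wz":0,"grip":0},{"x":-0.028,"y":0.023,"z":0.197,"wx":0.365,"wy":0,"wz":0,"grip":0}]'
python3 - <<'E'
from h import *
import cv2
go([.5235,.047,.33],.1134)
im=imaging.grab_frame("wrist");cv2.imwrite("pics/w1.png",im[:,:,::-1])
print(robot.read_state()["ee_pos"])
E
```

```text
clock: 1.4
ee_pos: [0.5248, 0.0444, 0.33]
ee_rot: [0.471, 0.526, -0.473, 0.527]
contact_force: [0.2, 1.0, -0.6]
opening: 0.001
t 1.4 tcp [0.5248 0.0444 0.33  ] shift [-0.     -0.001  -0.0027] turn [-0.0043  0.0018  0.0004] F [ 0.2  1.  -0.6] op 0.001 q [ 0.06  0.2   1.49 -0.    1.46 -0.05]
[0.52864266 0.03923637 0.32994939]
```

View pics/w1.png

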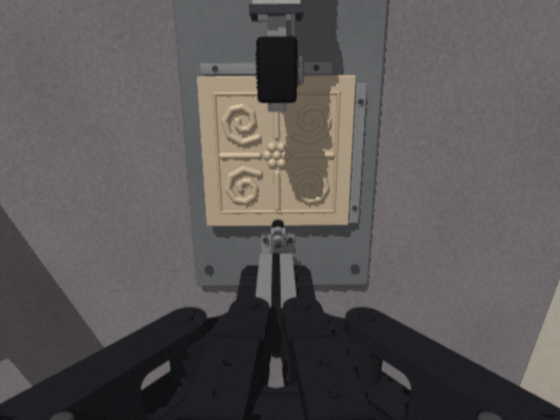

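```bash
python3 - <<'E'
from h import *
import cv2
s=robot.read_state();print(s["ee_pos"],abs(s["joint_velocities"]).max())
im=imaging.grab_frame("wrist");cv2.imwrite("pics/w2.png",im[:,:,::-1])
C=cam("wrist",s)
import pickle;pickle.dump(C,open("w2.pkl","wb"))
hsv=cv2.cvtColor(im,cv2.COLOR_RGB2HSV)
m=((hsv[...,1]>70)&(hsv[...,0]>8)&(hsv[...,0]<30)&(hsv[...,2]>60)).astype(np.uint8)
m[260:]=0;m=cv2.morphologyEx(m,cv2.MORPH_CLOSE,np.ones((7,7)))
c=max(cv2.findContours(m,0,2)[0],key=cv2.contourArea);r=cv2.minAreaRect(c);print(r)
# dark plate
cv2.imwrite("pics/w2c.png",cv2.resize(im[0:260,150:400,::-1],None,fx=2.3,fy=2.3,interpolation=cv2.INTER_CUBIC))
print(s["clock"],robot.read_state()["ee_pos"])
E
```

```text
[0.52864266 0.03923637 0.32994939] 0.07968949076979044
((216.0, 189.0), (0.0, 0.0), 0.0)
1.45 [0.52643924 0.04244486 0.3293381 ]
```

View pics/w2c.png

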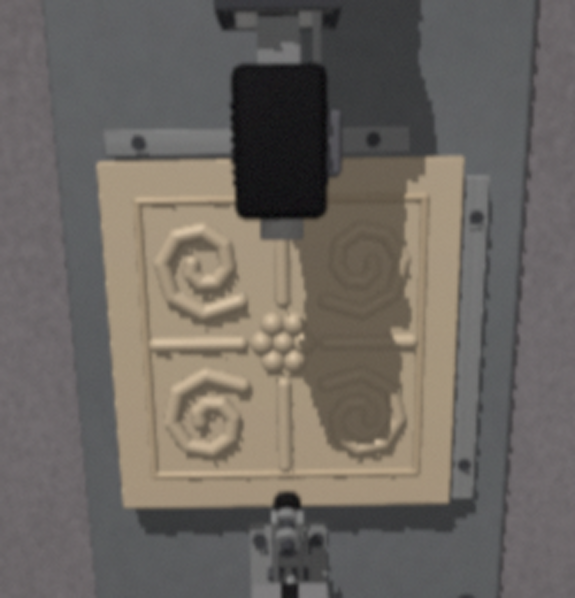

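```bash
python3 - <<'E'
from h import *
import pickle;C=pickle.load(open("w2.pkl","rb"))
P=lambda c,z: plane(C,150+(c[0]+.5)/2.3-.5,(c[1]+.5)/2.3-.5,z)
t=[P(c,.033) for c in [(97,162),(464,156),(449,502),(123,507)]]
print(np.round(t,4));
for i in range(4): print(np.linalg.norm(t[i]-t[(i+1)%4]))
ey=t[0]-t[3]+t[1]-t[2];ex=t[1]-t[0]+t[2]-t[3]
a=np.arctan2(-ey[0],ey[1]);b=np.arctan2(ex[1],ex[0]);print(np.degrees([a,b]))
tc=np.mean(t,0);print(tc)
for yaw in [(a+b)/2]:
  M=R.from_euler('z',yaw).as_matrix()
  for n,c,z in [("head",(280,141),.129),("headL",(233,141),.129),("headR",(327,141),.129),("head+y",(280,66),.129),("head-y",(280,217),.129),("rosette",(278,341),.039),("clamptip",(288,500),.06),("collarL",(217,20),.125),("collarR",(341,20),.125)]:
    X=P(c,z);print(n,X.round(4),(M.T@(X-tc)).round(4))
go([.5235,.047,.33],(a+b)/2)
E
```

```text
[[ 0.4274  0.1249  0.033 ]
 [ 0.6049  0.1461  0.033 ]
 [ 0.6262 -0.0313  0.033 ]
 [ 0.4481 -0.0526  0.033 ]]
0.1787958798493694
0.17874750919641727
0.17942568201946843
0.17869548948768804
[6.73972833 6.8270943 ]
[0.5266599  0.04675628 0.033     ]
head [0.5165 0.1374 0.129 ] [0.0006 0.0912 0.096 ]
headL [0.4988 0.1356 0.129 ] [-0.0172  0.0915  0.096 ]
headR [0.5342 0.1393 0.129 ] [0.0184 0.091  0.096 ]
head+y [0.5139 0.1631 0.129 ] [0.0011 0.1171 0.096 ]
head-y [0.5193 0.11   0.129 ] [0.0001 0.0637 0.096 ]
rosette [0.5238 0.0481 0.039 ] [-0.0027  0.0016  0.006 ]
clamptip [ 0.537  -0.0298  0.06  ] [ 0.0012 -0.0772  0.027 ]
collarL [0.4892 0.1766 0.125 ] [-0.0218  0.1334  0.092 ]
collarR [0.5346 0.1814 0.125 ] [0.0238 0.1328 0.092 ]
t 1.5 tcp [0.5264 0.0424 0.3293] shift [-0.0007 -0.0024 -0.0048] turn [-0.0117  0.0037 -0.0002] F [ 0.6  0.7 -0.7] op 0.003 q [ 0.06  0.2   1.49 -0.    1.46 -0.05]
```

```bash
python3 -c "
from h import *
go([.5491,-.1419,.19],.1183)"
```

```text
t 1.5 tcp [0.5264 0.0424 0.3293] shift [0.14   0.0029 0.1852] turn [-0.0116  0.0037 -0.0002] F [ 0.6  0.7 -0.7] op 0.003 q [ 0.06  0.2   1.49 -0.    1.46 -0.05]
```

```bash
python3 -m pendant '[{"x":0.01,"y":0,"z":0.038,"wx":-0.012,"wy":0,"wz":0,"grip":0},{"x":0.03,"y":0.001,"z":0.076,"wx":-0.012,"wy":0,"wz":0,"grip":0},{"x":0.05,"y":0.002,"z":0.114,"wx":-0.012,"wy":0.002,"wz":0,"grip":0},{"x":0.07,"y":0.003,"z":0.15,"wx":-0.012,"wy":0.003,"wz":0,"grip":0},{"x":0.09,"y":0.003,"z":0.185,"wx":-0.012,"wy":0.003,"wz":0,"grip":0}]'
python3 -m pendant '[{"x":0.01,"y":0,"z":0.0,"wx":0,"wy":0,"wz":0,"grip":0},{"x":0.03,"y":0.0,"z":0.0,"wx":0,"wy":0,"wz":0,"grip":0},{"x":0.045,"y":0,"z":0,"wx":0,"wy":0,"wz":0,"grip":0},{"x":0.05,"y":0,"z":0,"wx":0,"wy":0,"wz":0,"grip":0},{"x":0.05,"y":0,"z":0,"wx":0,"wy":0,"wz":0,"grip":0}]'
python3 - <<'E'
from h import *
import cv2
go([.5491,-.1419,.19],.1183)
im=imaging.grab_frame("wrist");cv2.imwrite("pics/w3.png",im[:,:,::-1])
im=imaging.grab_frame("scene");cv2.imwrite("pics/s3.png",cv2.resize(im[100:310,200:420,::-1],None,fx=2.7,fy=2.7,interpolation=cv2.INTER_CUBIC))
go([.5491,-.1419,.19],.1183)
E
```

```text
clock: 1.92
ee_pos: [0.5487, -0.14, 0.2404]
ee_rot: [0.469, 0.529, -0.469, 0.529]
contact_force: [0.6, -0.4, -0.4]
opening: -0.003
clock: 2.33
ee_pos: [0.5477, -0.1391, 0.1889]
ee_rot: [0.468, 0.53, -0.469, 0.528]
contact_force: [0.4, 0.3, 0.4]
opening: -0.004
t 2.33 tcp [ 0.5477 -0.1391  0.1889] shift [-0.0012  0.0011  0.0029] turn [ 0.0023 -0.0014  0.0031] F [0.4 0.3 0.4] op -0.004 q [-0.27  0.34  1.65  0.    1.16 -0.39]
t 2.43 tcp [ 0.549  -0.1396  0.191 ] shift [ 0.001  -0.0002  0.0023] turn [ 0.0024  0.0005 -0.0011] F [0.5 0.3 0. ] op 0.001 q [-0.27  0.33  1.65 -0.    1.16 -0.39]
```

View pics/w3.png

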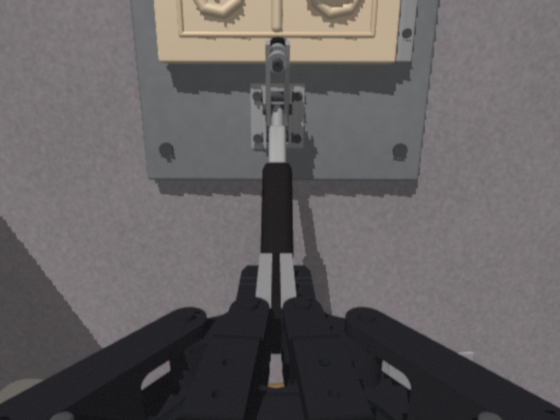

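View pics/s3.png

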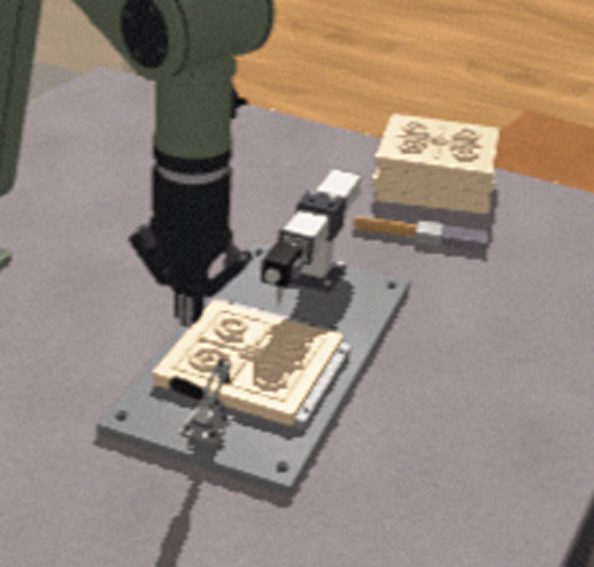

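```bash
python3 - <<'E'
from h import *
C=cam("wrist");S=cam("scene");O=np.array([.5267,.0468,0]);M=R.from_euler('z',.1183).as_matrix()
s=robot.read_state();a=proj(S,s["ee_pos"]);print("tcp in scene crop",(np.array(a)-[200,100])*2.7,"wrist",proj(C,s["ee_pos"]))
for pz in (.049,.06,.07):
  for py in (-.118,-.126):
    for r in (.05,.12):
      X=O+M@[0,py-r*np.cos(np.radians(43)),pz+.009*1.2+r*np.sin(np.radians(43))]
      print(pz,py,r,np.round(proj(C,X),1),((np.array(proj(S,X))-[200,100])*2.7).round(0), X.round(3))
E
```

```text
tcp in scene crop [187.0846533  321.65216126] wrist (np.float64(273.097303466165), np.float64(274.06255148774227))
0.049 -0.118 0.05 [273.7 158.3] [198. 380.] [ 0.545 -0.107  0.094]
0.049 -0.118 0.12 [273.2 261.5] [179. 370.] [ 0.551 -0.158  0.142]
0.049 -0.126 0.05 [273.6 170.3] [195. 384.] [ 0.546 -0.115  0.094]
0.049 -0.126 0.12 [273.2 274.1] [175. 374.] [ 0.552 -0.165  0.142]
0.06 -0.118 0.05 [273.6 161.4] [199. 372.] [ 0.545 -0.107  0.105]
0.06 -0.118 0.12 [273.1 270.5] [179. 361.] [ 0.551 -0.158  0.153]
0.06 -0.126 0.05 [273.6 173.9] [195. 376.] [ 0.546 -0.115  0.105]
0.06 -0.126 0.12 [273.1 283.6] [175. 365.] [ 0.552 -0.165  0.153]
0.07 -0.118 0.05 [273.5 164.4] [199. 365.] [ 0.545 -0.107  0.115]
0.07 -0.118 0.12 [273.  279.5] [179. 353.] [ 0.551 -0.158  0.163]
0.07 -0.126 0.05 [273.5 177.4] [196. 369.] [ 0.546 -0.115  0.115]
0.07 -0.126 0.12 [273.  293.1] [175. 358.] [ 0.552 -0.165  0.163]
```

```bash
python3 -m pendant '[{"x":0.02,"y":0,"z":0.001,"wx":0.002,"wy":0,"wz":0,"grip":0},{"x":0.04,"y":0.0,"z":0.002,"wx":0.002,"wy":0,"wz":0,"grip":0},{"x":0.055,"y":0,"z":0.002,"wx":0.002,"wy":0,"wz":0,"grip":0},{"x":0.068,"y":0,"z":0.002,"wx":0.002,"wy":0,"wz":0,"grip":0},{"x":0.08,"y":0,"z":0.002,"wx":0.002,"wy":0,"wz":0,"grip":0}]'
python3 -c "
from h import *
go([.5491,-.1419,.056],.1183)"
```

```text
clock: 2.85
ee_pos: [0.5506, -0.1414, 0.1123]
ee_rot: [0.47, 0.527, -0.469, 0.53]
contact_force: [-0.0, -1.2, 5.4]
opening: 0.0
t 2.85 tcp [ 0.5506 -0.1414  0.1123] shift [ 0.0563 -0.0018  0.0002] turn [ 0.0012  0.0017 -0.0044] F [-0.  -1.2  5.4] op 0.0 q [-0.27  0.41  1.75  0.    0.98 -0.39]
```

Contact made (5.4 N), moving as expected. Continue down.

```bash
python3 -m pendant '[{"x":0.012,"y":-0.001,"z":0,"wx":0,"wy":0,"wz":0,"grip":0},{"x":0.024,"y":-0.001,"z":0,"wx":0,"wy":0,"wz":0,"grip":0},{"x":0.034,"y":-0.001,"z":0,"wx":0,"wy":0,"wz":0,"grip":0},{"x":0.042,"y":-0.001,"z":0,"wx":0,"wy":0,"wz":0,"grip":0},{"x":0.048,"y":-0.001,"z":0,"wx":0,"wy":0,"wz":0,"grip":0}]'
python3 -m pendant '[{"x":0.003,"y":0,"z":0,"wx":0,"wy":0,"wz":0,"grip":0},{"x":0.005,"y":0,"z":0,"wx":0,"wy":0,"wz":0,"grip":0},{"x":0.007,"y":0,"z":0,"wx":0,"wy":0,"wz":0,"grip":0},{"x":0.008,"y":0,"z":0,"wx":0,"wy":0,"wz":0,"grip":0},{"x":0.008,"y":0,"z":0,"wx":0,"wy":0,"wz":0,"grip":0}]'
python3 -c "
from h import *
go([.5491,-.1419,.056],.1183)"
```

```text
clock: 3.27
ee_pos: [0.5505, -0.1416, 0.0644]
ee_rot: [0.47, 0.527, -0.468, 0.531]
contact_force: [0.4, -0.7, 1.0]
opening: 0.002
clock: 3.68
ee_pos: [0.5506, -0.1417, 0.0567]
ee_rot: [0.47, 0.527, -0.468, 0.531]
contact_force: [-1.7, -0.2, 4.2]
opening: -0.003
t 3.68 tcp [ 0.5506 -0.1417  0.0567] shift [ 0.0006 -0.0015  0.    ] turn [ 0.0014  0.0025 -0.0059] F [-1.7 -0.2  4.2] op -0.003 q [-0.27  0.47  1.82 -0.    0.85 -0.39]
```

```bash
python3 -m pendant '[{"x":0.001,"y":0,"z":0,"wx":0,"wy":0,"wz":0,"grip":0},{"x":0.002,"y":0,"z":0,"wx":0,"wy":0,"wz":0,"grip":0},{"x":0.003,"y":0,"z":0,"wx":0,"wy":0,"wz":0,"grip":0},{"x":0.004,"y":0,"z":0,"wx":0,"wy":0,"wz":0,"grip":0},{"x":0.004,"y":0,"z":0,"wx":0,"wy":0,"wz":0,"grip":0}]'
python3 - <<'E'
from h import *
import cv2
go([.5491,-.1419,.056],.1183)
im=imaging.grab_frame("scene");cv2.imwrite("pics/s4.png",cv2.resize(im[150:290,230:370,::-1],None,fx=4,fy=4,interpolation=cv2.INTER_CUBIC))
E
```

```text
clock: 4.1
ee_pos: [0.5509, -0.1422, 0.054]
ee_rot: [0.47, 0.527, -0.468, 0.532]
contact_force: [-2.5, -1.6, 11.7]
opening: -0.002
t 4.1 tcp [ 0.5509 -0.1422  0.054 ] shift [-0.002  -0.0017 -0.0005] turn [ 0.0016  0.0036 -0.0069] F [-2.5 -1.6 11.7] op -0.002 q [-0.27  0.47  1.82 -0.    0.84 -0.39]
```

View pics/s4.png

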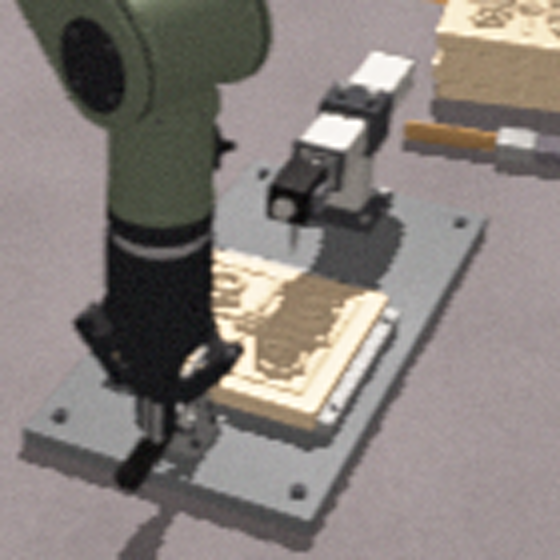

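```bash
python3 -m pendant '[{"x":0.002,"y":0,"z":0,"wx":0,"wy":0,"wz":0,"grip":0},{"x":0.003,"y":0,"z":0,"wx":0,"wy":0,"wz":0,"grip":0},{"x":0.004,"y":0,"z":0,"wx":0,"wy":0,"wz":0,"grip":0},{"x":0.004,"y":0,"z":0,"wx":0,"wy":0,"wz":0,"grip":0},{"x":0.004,"y":0,"z":0,"wx":0,"wy":0,"wz":0,"grip":0}]'
```

```text
clock: 4.57
ee_pos: [0.551, -0.1425, 0.0523]
ee_rot: [0.47, 0.526, -0.468, 0.532]
contact_force: [-3.9, -1.5, 15.6]
opening: 0.002
```

```bash
python3 -m pendant '[{"x":-0.02,"y":0,"z":0,"wx":0,"wy":0,"wz":0,"grip":0},{"x":-0.06,"y":0,"z":0,"wx":0,"wy":0,"wz":0,"grip":0},{"x":-0.1,"y":0,"z":-0.01,"wx":0,"wy":0,"wz":0,"grip":0},{"x":-0.13,"y":0,"z":-0.03,"wx":0,"wy":0,"wz":0,"grip":0},{"x":-0.15,"y":0,"z":-0.06,"wx":0,"wy":0,"wz":0,"grip":0}]'
python3 - <<'E'
from h import *
import cv2
go([.5161,.1362,.22],.1183)
im=imaging.grab_frame("wrist");cv2.imwrite("pics/w5.png",im[:,:,::-1])
im=imaging.grab_frame("scene");cv2.imwrite("pics/s5.png",cv2.resize(im[150:290,230:370,::-1],None,fx=4,fy=4,interpolation=cv2.INTER_CUBIC))
E
```

```text
clock: 4.98
ee_pos: [0.544, -0.0833, 0.2055]
ee_rot: [0.472, 0.524, -0.468, 0.533]
contact_force: [0.9, -0.0, -1.2]
opening: -0.003
t 4.98 tcp [ 0.544  -0.0833  0.2055] shift [-0.0159 -0.0018 -0.2211] turn [-0.001   0.0062 -0.0135] F [ 0.9 -0.  -1.2] op -0.003 q [-0.17  0.29  1.67 -0.    1.16 -0.29]
```

View pics/s5.png

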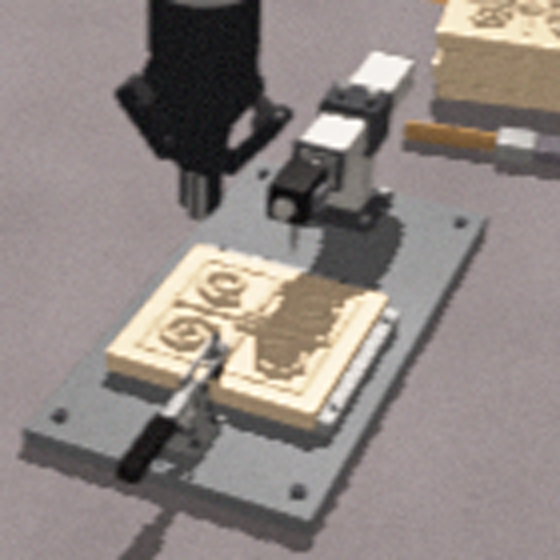

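View pics/w5.png

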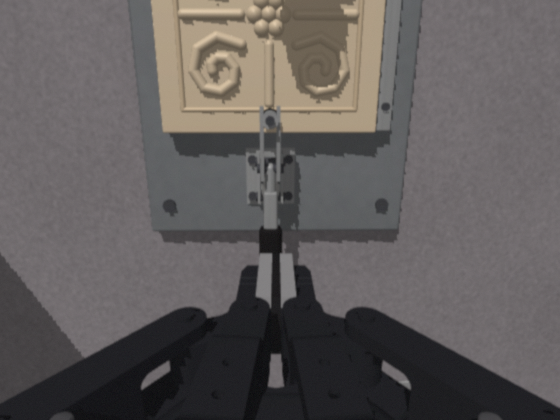

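```bash
python3 - <<'E'
from h import *
S=cam("scene");O=np.array([.5267,.0468,0]);M=R.from_euler('z',.1183).as_matrix()
f=lambda X:((np.array(proj(S,O+M@np.array(X)))-[230,150])*4+1.5).round(1)
for d in (0,.05,.1):
  for r in (.05,.12):
    print(d,r,[f([x,-.118-r*np.cos(d)-.009*np.sin(d)*-1*0,.058+r*np.sin(d)]) for x in (-.01,.01)])
print("tile corners",[f([x,y,.033]) for x,y in [(-.09,.09),(.09,.09),(.09,-.09),(-.09,-.09)]])
E
```

```text
0 0.05 [array([154.5, 409.5]), array([178.8, 417. ])]
0 0.12 [array([112.3, 464.5]), array([137.5, 472.7])]
0.05 0.05 [array([154.5, 406.8]), array([178.9, 414.3])]
0.05 0.12 [array([112.4, 457.9]), array([137.7, 466.1])]
0.1 0.05 [array([154.7, 404. ]), array([179.1, 411.5])]
0.1 0.12 [array([112.7, 451. ]), array([138. , 459.2])]
tile corners [array([197.3, 244.5]), array([389.3, 296. ]), array([314.7, 414.5]), array([106., 352.])]
```

```bash
python3 - <<'E'
import cv2
a=cv2.imread("pics/s5.png")[380:500,90:240];cv2.imwrite("pics/s5c.png",cv2.resize(a,None,fx=5,fy=5))
E
```

```text
(no output)
```

View pics/s5c.png

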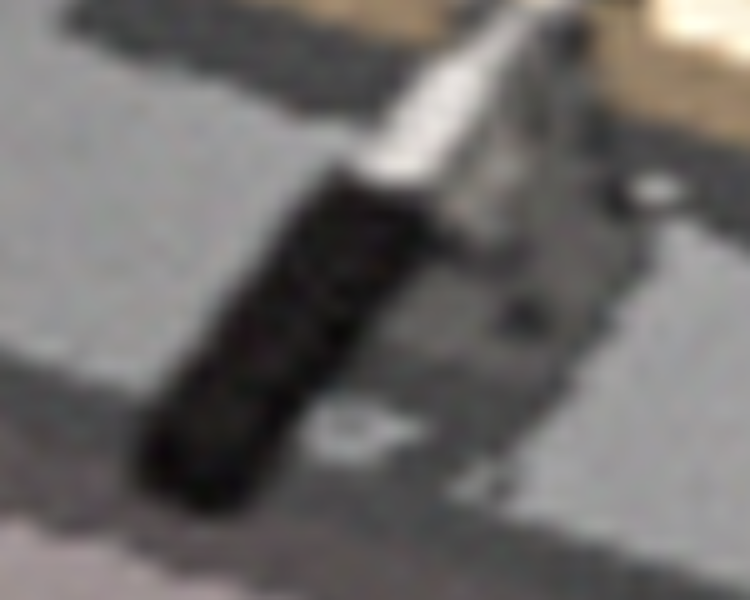

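```bash
python3 -m pendant '[{"x":-0.003,"y":0,"z":-0.036,"wx":0,"wy":0.002,"wz":-0.003,"grip":0.04},{"x":-0.006,"y":0,"z":-0.072,"wx":0,"wy":0.003,"wz":-0.006,"grip":0.08},{"x":-0.01,"y":0,"z":-0.11,"wx":0,"wy":0.004,"wz":-0.01,"grip":0.085},{"x":-0.013,"y":0,"z":-0.148,"wx":0,"wy":0.006,"wz":-0.013,"grip":0.085},{"x":-0.015,"y":-0.001,"z":-0.184,"wx":-0.001,"wy":0.006,"wz":-0.013,"grip":0.085}]'
python3 -c "
from h import *
go([.5169,.1365,.2],.1183)"
```

```text
clock: 5.5
ee_pos: [0.5198, 0.1043, 0.2194]
ee_rot: [0.469, 0.53, -0.467, 0.53]
contact_force: [0.7, -0.1, -0.5]
opening: 0.709
t 5.5 tcp [0.5198 0.1043 0.2194] shift [ 0.0194  0.0011 -0.0322] turn [ 0.0051 -0.0017 -0.0016] F [ 0.7 -0.1 -0.5] op 0.709 q [0.18 0.26 1.69 0.   1.2  0.05]
```

```bash
python3 -m pendant '[{"x":0.005,"y":0,"z":-0.015,"wx":0.003,"wy":0,"wz":0,"grip":0.085},{"x":0.01,"y":0.001,"z":-0.026,"wx":0.005,"wy":0,"wz":0,"grip":0.085},{"x":0.015,"y":0.001,"z":-0.031,"wx":0.005,"wy":0,"wz":0,"grip":0.085},{"x":0.018,"y":0.001,"z":-0.032,"wx":0.005,"wy":-0.002,"wz":-0.002,"grip":0.085},{"x":0.019,"y":0.001,"z":-0.032,"wx":0.005,"wy":-0.002,"wz":-0.002,"grip":0.085}]'
python3 - <<'E'
from h import *
import cv2
imaging.grab_frame("top")
go([.5169,.1365,.2],.1183)
s=robot.read_state()
im=imaging.grab_frame("wrist");cv2.imwrite("pics/w6.png",im[:,:,::-1])
C=cam("wrist",s);import pickle;pickle.dump(C,open("w6.pkl","wb"))
print("tcp px",proj(C,s["ee_pos"]))
E
```

```text
clock: 5.92
ee_pos: [0.5166, 0.1354, 0.1991]
ee_rot: [0.469, 0.529, -0.471, 0.528]
contact_force: [0.6, -1.0, 0.6]
opening: 0.998
t 5.97 tcp [0.5167 0.1351 0.1994] shift [-0.0006  0.0003 -0.0013] turn [-0.0009  0.001   0.0023] F [-0.7 -0.5  0.1] op 0.993 q [ 0.23  0.28  1.71 -0.    1.16  0.12]
tcp px (np.float64(273.10501647660766), np.float64(274.06596541198604))
```

View pics/w6.png

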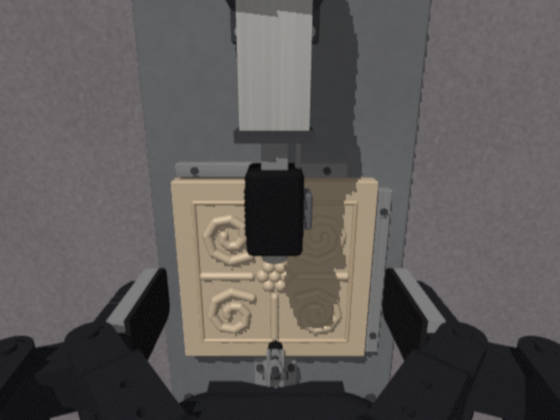

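```bash
python3 - <<'E'
from h import *
import pickle;C=pickle.load(open("w6.pkl","rb"));O=np.array([.5267,.0468,0]);M=R.from_euler('z',.1183).as_matrix()
for n,c,z in [("c",(274.5,210),.129),("L",(246,210),.129),("R",(303,210),.129),("T",(274.5,165.5),.129),("B",(274.5,254),.129),("btnouter",(312,209),.121),("tileTL",(173,179),.033),("tileTR",(377,179),.033),("tileBR",(364,356),.033),("tileBL",(186,357),.033),("collarL",(235,137),.1315),("collarR",(312,137),.1315)]:
  X=plane(C,*c,z);print(n,X.round(4),(M.T@(X-O)).round(4)*1000)
go([.5169,.1365,.093],.1183)
E
```

```text
c [0.5162 0.1412 0.129 ] [  0.8  95.  129. ]
L [0.499  0.1392 0.129 ] [-16.6  95.  129. ]
R [0.5334 0.1433 0.129 ] [ 18.1  95.  129. ]
T [0.513  0.1685 0.129 ] [  0.8 122.4 129. ]
B [0.5197 0.1122 0.129 ] [  0.7  65.8 129. ]
btnouter [0.5399 0.1421 0.121 ] [ 24.4  93.1 121. ]
tileTL [0.4294 0.1277 0.033 ] [-87.   91.8  33. ]
tileTR [0.6036 0.1485 0.033 ] [88.3 91.9 33. ]
tileBR [ 0.6267 -0.0322  0.033 ] [ 90.  -90.2  33. ]
tileBL [ 0.4492 -0.0548  0.033 ] [-89.  -91.7  33. ]
collarL [0.4889 0.1826 0.1315] [-21.6 139.3 131.5]
collarR [0.5322 0.1877 0.1315] [ 22.  139.3 131.5]
t 6.02 tcp [0.517  0.1351 0.1999] shift [ 0.1069  0.0003 -0.0015] turn [-0.0012  0.0008  0.0015] F [ 0.8 -0.4  0.4] op 0.995 q [ 0.23  0.28  1.71 -0.    1.16  0.12]
```

```bash
python3 -c "
from h import *
go([.5161,.1377,.093],.1183)"
```

```text
t 6.02 tcp [0.517  0.1351 0.1999] shift [ 0.1069 -0.0004 -0.0028] turn [-0.0012  0.0008  0.0015] F [ 0.8 -0.4  0.4] op 0.995 q [ 0.23  0.28  1.71 -0.    1.16  0.12]
```

```bash
python3 -m pendant '[{"x":0.015,"y":0,"z":-0.002,"wx":-0.001,"wy":0,"wz":0.001,"grip":0.085},{"x":0.035,"y":0,"z":-0.003,"wx":-0.001,"wy":0,"wz":0.001,"grip":0.085},{"x":0.055,"y":0,"z":-0.003,"wx":-0.001,"wy":0,"wz":0.001,"grip":0.085},{"x":0.07,"y":0,"z":-0.003,"wx":-0.001,"wy":0,"wz":0.001,"grip":0.075},{"x":0.08,"y":0,"z":-0.003,"wx":-0.001,"wy":0,"wz":0.001,"grip":0.065}]'
python3 - <<'E'
from h import *
import cv2
s=robot.read_state()
im=imaging.grab_frame("wrist");cv2.imwrite("pics/w7.png",im[:,:,::-1])
go([.5161,.1377,.093],.1183)
E
```

```text
clock: 6.43
ee_pos: [0.5161, 0.1367, 0.1185]
ee_rot: [0.469, 0.528, -0.471, 0.528]
contact_force: [0.1, 0.4, -0.1]
opening: 0.766
t 6.48 tcp [0.5153 0.1367 0.1172] shift [ 0.0242  0.0011 -0.001 ] turn [-0.0016  0.0015  0.0049] F [-0.  -0.7 -0.9] op 0.762 q [ 0.24  0.36  1.82 -0.    0.97  0.12]
```

View pics/w7.png

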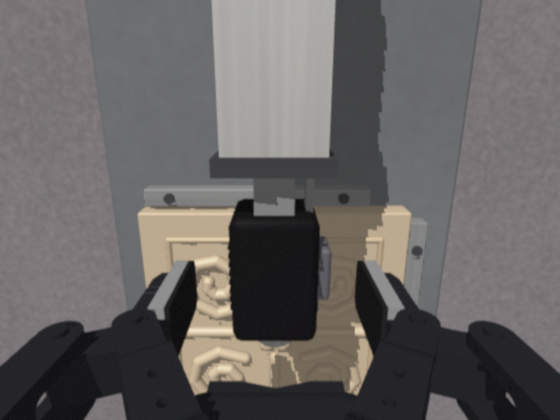

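```bash
python3 - <<'E'
from h import *
import cv2
C=cam("wrist");O=np.array([.5267,.0468,0]);M=R.from_euler('z',.1183).as_matrix()
s=robot.read_state();print((M.T@(s["ee_pos"]-O))*1000)
for n,c,z in [("headT",(275,200),.129),("headB",(275,338),.129),("L",(231,270),.129),("R",(319,270),.129),("btn",(325,240),.121),("btn",(325,298),.121),("tipN",(188,262),.126),("tipF",(155,320),.126),("collar",(272,176),.1315)]:
  X=plane(C,*c,z);print(n,(M.T@(X-O)).round(4)*1000)
Rt=R.from_quat(s["ee_rot"]).as_matrix()
for h in (0,.009,.019):
  for w in (.011,-.011): print(h,w,proj(C,s["ee_pos"]+Rt@[-h,-.034,w]),proj(C,s["ee_pos"]+Rt@[-h,.034,w]))
a=cv2.imread("pics/w7.png")[180:400,120:430];cv2.imwrite("pics/w7c.png",cv2.resize(a,None,fx=2.5,fy=2.5))
E
```

```text
[ -0.76173023  90.57892695 117.20795287]
headT [  0.2 127.3 129. ]
headB [1.00e-01 6.71e+01 1.29e+02]
L [-17.2  98.6 129. ]
R [ 17.4  98.6 129. ]
btn [ 20.4 108.  121. ]
btn [ 21.4  81.3 121. ]
tipN [-34.7 100.5 126. ]
tipF [-50.5  73.6 126. ]
collar [ -0.9 136.9 131.5]
0 0.011 (np.float64(195.67757846397868), np.float64(296.57873381256564)) (np.float64(350.59119631901785), np.float64(296.6874378978044))
0 -0.011 (np.float64(192.41022711189154), np.float64(250.49640366526964)) (np.float64(353.73846611680796), np.float64(250.61255194840348))
0.009 0.011 (np.float64(191.18657592935534), np.float64(308.1148330232943)) (np.float64(354.80971895180323), np.float64(308.2289011855222))
0.009 -0.011 (np.float64(187.53058680580915), np.float64(259.8337395008454)) (np.float64(358.3266088192061), np.float64(259.9560725307256))
0.019 0.011 (np.float64(185.5648227264515), np.float64(322.5555068343082)) (np.float64(360.0903458956539), np.float64(322.6761774748396))
0.019 -0.011 (np.float64(181.39015276713252), np.float64(271.5836413786246)) (np.float64(364.10017969176727), np.float64(271.71365763222576))
```

View pics/w7c.png

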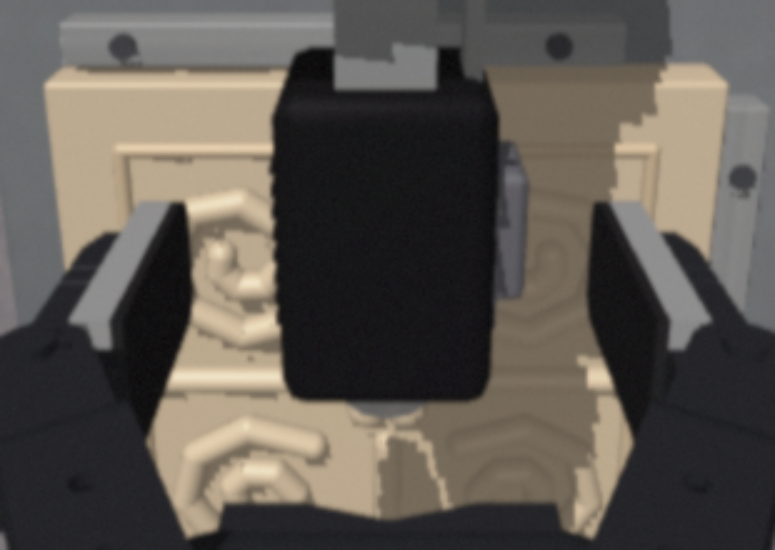

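```bash
python3 -m pendant '[{"x":0.008,"y":0.0005,"z":-0.001,"wx":0,"wy":0.001,"wz":0.003,"grip":0.06},{"x":0.016,"y":0.001,"z":-0.001,"wx":0,"wy":0.001,"wz":0.004,"grip":0.06},{"x":0.021,"y":0.001,"z":-0.001,"wx":0,"wy":0.001,"wz":0.004,"grip":0.06},{"x":0.024,"y":0.001,"z":-0.001,"wx":0,"wy":0.001,"wz":0.004,"grip":0.055},{"x":0.024,"y":0.001,"z":-0.001,"wx":0,"wy":0.001,"wz":0.004,"grip":0.05}]'
python3 - <<'E'
from h import *
import cv2
s=robot.read_state()
im=imaging.grab_frame("wrist");cv2.imwrite("pics/w8.png",im[:,:,::-1])
go([.5161,.1377,.093],.1183)
E
```

```text
clock: 6.9
ee_pos: [0.5158, 0.1377, 0.0928]
ee_rot: [0.469, 0.528, -0.471, 0.528]
contact_force: [0.1, 0.4, -0.4]
opening: 0.588
t 6.95 tcp [0.5161 0.1377 0.0932] shift [ 0.0002 -0.      0.    ] turn [-0.0016  0.0006  0.0009] F [0.1 0.  0.1] op 0.587 q [ 0.24  0.38  1.85 -0.    0.91  0.12]
```

View pics/w8.png

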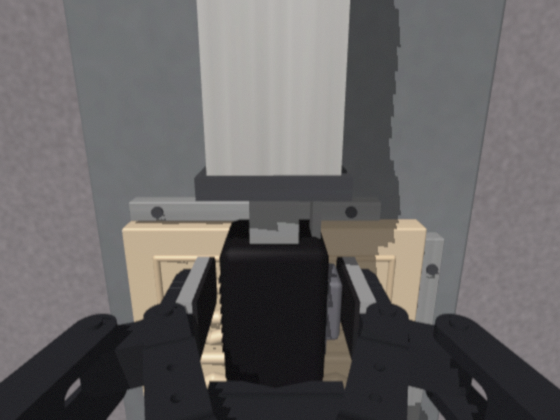

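Pads flank the head (x 224–326) and the button (x≈335) with even gaps. Close.

```bash
python3 -m pendant '[{"x":0,"y":0,"z":0,"wx":0,"wy":0,"wz":0,"grip":0.044},{"x":0,"y":0,"z":0,"wx":0,"wy":0,"wz":0,"grip":0.038},{"x":0,"y":0,"z":0,"wx":0,"wy":0,"wz":0,"grip":0.03},{"x":0,"y":0,"z":0,"wx":0,"wy":0,"wz":0,"grip":0.02},{"x":0,"y":0,"z":0,"wx":0,"wy":0,"wz":0,"grip":0.01}]'
python3 -m pendant '[{"x":0,"y":0,"z":0,"wx":0,"wy":0,"wz":0,"grip":0.0},{"x":0,"y":0,"z":0,"wx":0,"wy":0,"wz":0,"grip":0},{"x":0,"y":0,"z":0,"wx":0,"wy":0,"wz":0,"grip":0},{"x":0,"y":0,"z":0,"wx":0,"wy":0,"wz":0,"grip":0},{"x":0,"y":0,"z":0,"wx":0,"wy":0,"wz":0,"grip":0}]'
python3 - <<'E'
from h import *
import cv2
s=robot.read_state();print("opening mm",s["opening"]*85.4)
im=imaging.grab_frame("wrist");cv2.imwrite("pics/w9.png",im[:,:,::-1])
go([.5161,.1377,.093],.1183)
E
```

```text
clock: 7.37
ee_pos: [0.5156, 0.1378, 0.0945]
ee_rot: [0.47, 0.528, -0.47, 0.528]
contact_force: [-4.6, 0.2, 6.2]
opening: 0.417
clock: 7.78
ee_pos: [0.5156, 0.1378, 0.0946]
ee_rot: [0.469, 0.529, -0.47, 0.528]
contact_force: [-1.4, -0.7, -1.9]
opening: 0.424
opening mm 36.18218946231631
t 7.83 tcp [0.5155 0.1378 0.0946] shift [0.0016 0.0006 0.0001] turn [-0.0012  0.0005  0.0011] F [-2.4 -0.8  0.2] op 0.416 q [ 0.24  0.38  1.85 -0.    0.91  0.12]
```

View pics/w9.png

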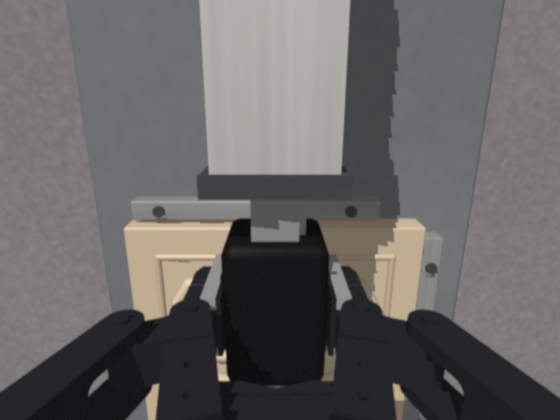

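```bash
python3 -m pendant '[{"x":0,"y":0,"z":0.006,"wx":0,"wy":0,"wz":0,"grip":0.0},{"x":0,"y":0,"z":0.018,"wx":0,"wy":0,"wz":0,"grip":0},{"x":0,"y":0,"z":0.03,"wx":0,"wy":0,"wz":0,"grip":0},{"x":0,"y":0,"z":0.042,"wx":0,"wy":0,"wz":0,"grip":0},{"x":0,"y":0,"z":0.05,"wx":0,"wy":0,"wz":0,"grip":0}]'
python3 - <<'E'
from h import *
import cv2
s=robot.read_state();print("opening mm",s["opening"]*85.4)
im=imaging.grab_frame("wrist");cv2.imwrite("pics/w10.png",im[:,:,::-1])
p0=np.array([.5155,.1378,.0946]);T=p0+.1*np.array([.1180,-.9930,0])
go(T,.1183);print("drawn",(robot.read_state()["ee_pos"]-p0)@[.118,-.993,0])
E
```

```text
clock: 8.25
ee_pos: [0.5215, 0.0871, 0.0946]
ee_rot: [0.47, 0.528, -0.47, 0.528]
contact_force: [-1.1, 4.3, -2.5]
opening: 0.419
opening mm 35.74158820209151
t 8.3 tcp [0.5217 0.086  0.0946] shift [0.0001 0.0001 0.0478] turn [-0.0022  0.0012  0.001 ] F [-1.5  0.8 -2.1] op 0.418 q [ 0.14  0.38  1.86 -0.    0.9   0.03]
drawn 0.052204397033526806
```

View pics/w10.png

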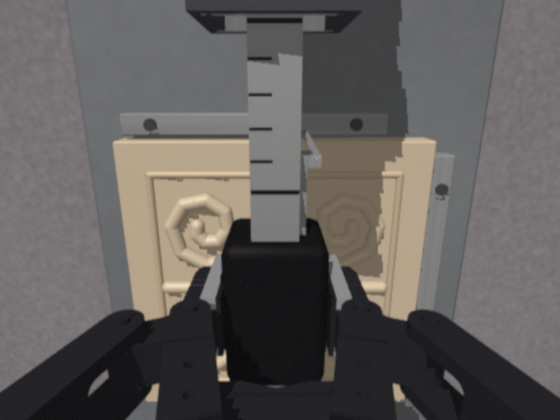

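```bash
python3 -m pendant '[{"x":0,"y":0,"z":0.008,"wx":0,"wy":0,"wz":0,"grip":0.0},{"x":0,"y":0,"z":0.02,"wx":-0.001,"wy":0,"wz":0,"grip":0},{"x":0,"y":0,"z":0.032,"wx":-0.002,"wy":0,"wz":0,"grip":0},{"x":0,"y":0,"z":0.042,"wx":-0.002,"wy":0,"wz":0,"grip":0},{"x":0,"y":0,"z":0.047,"wx":-0.002,"wy":0,"wz":0,"grip":0}]'
python3 -m pendant '[{"x":0,"y":0,"z":0,"wx":0,"wy":0,"wz":0,"grip":0.0},{"x":0,"y":0,"z":0,"wx":0,"wy":0,"wz":0,"grip":0},{"x":0,"y":0,"z":0,"wx":0,"wy":0,"wz":0,"grip":0},{"x":0,"y":0,"z":0,"wx":0,"wy":0,"wz":0,"grip":0},{"x":0,"y":0,"z":0,"wx":0,"wy":0,"wz":0,"grip":0}]'
python3 - <<'E'
from h import *
import cv2
s=robot.read_state();print("opening mm",s["opening"]*85.4)
im=imaging.grab_frame("wrist");cv2.imwrite("pics/w11.png",im[:,:,::-1])
im=imaging.grab_frame("top");cv2.imwrite("pics/t11.png",cv2.resize(im[150:260,140:340,::-1],None,fx=4,fy=4,interpolation=cv2.INTER_CUBIC))
im=imaging.grab_frame("scene");cv2.imwrite("pics/s11.png",cv2.resize(im[150:290,230:370,::-1],None,fx=4,fy=4,interpolation=cv2.INTER_CUBIC))
p0=np.array([.5155,.1378,.0946]);T=p0+.1*np.array([.1180,-.9930,0])
go(T,.1183);print("drawn",(robot.read_state()["ee_pos"]-p0)@[.118,-.993,0])
E
```

```text
clock: 8.72
ee_pos: [0.5273, 0.0385, 0.0946]
ee_rot: [0.47, 0.528, -0.47, 0.528]
contact_force: [-1.2, 5.1, -1.8]
opening: 0.417
clock: 9.13
ee_pos: [0.5272, 0.0388, 0.0946]
ee_rot: [0.469, 0.528, -0.47, 0.528]
contact_force: [-1.4, 4.0, -1.8]
opening: 0.419
opening mm 35.808916351223274
t 9.28 tcp [0.5273 0.0388 0.0946] shift [0.     0.     0.0003] turn [-0.0013  0.0005  0.0008] F [-2.   4.1 -2.1] op 0.42 q [ 0.05  0.38  1.86 -0.    0.9  -0.06]
drawn 0.09966093736791679
```

View pics/w11.png

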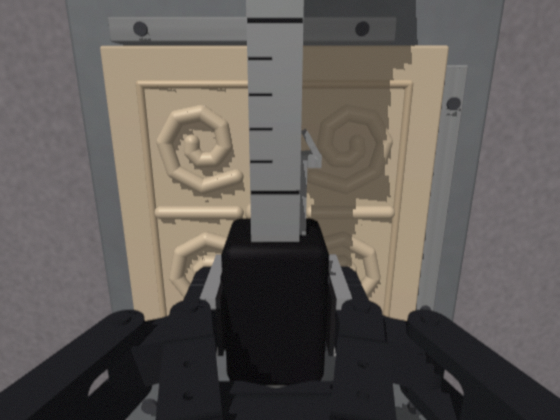

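View pics/t11.png

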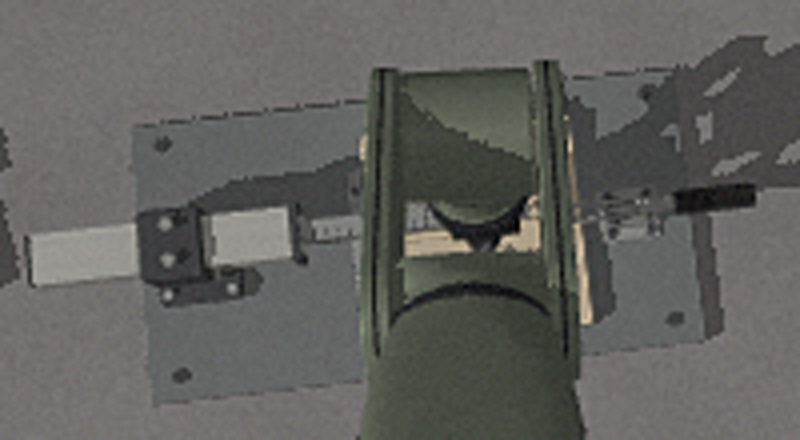

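View pics/s11.png

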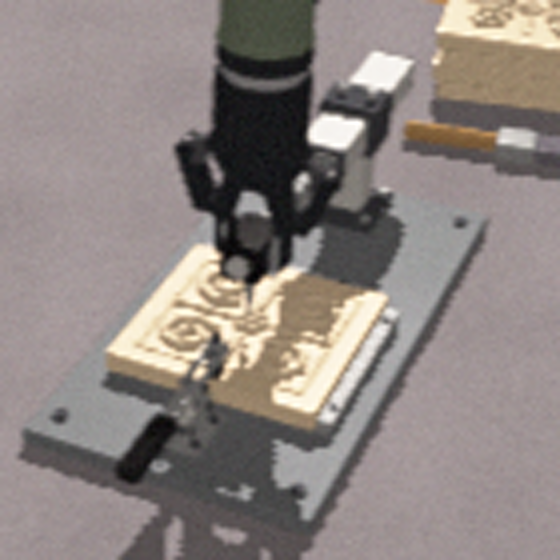

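```bash
python3 -m pendant '[{"x":0,"y":0,"z":0.0003,"wx":0,"wy":0,"wz":0,"grip":0.0},{"x":0,"y":0,"z":0.0006,"wx":0,"wy":0,"wz":0,"grip":0},{"x":0,"y":0,"z":0.0006,"wx":0,"wy":0,"wz":0,"grip":0},{"x":0,"y":0,"z":0.0006,"wx":0,"wy":0,"wz":0,"grip":0},{"x":0,"y":0,"z":0.0006,"wx":0,"wy":0,"wz":0,"grip":0}]'
python3 - <<'E'
from h import *
import cv2
for i in range(3):
  im=imaging.grab_frame("top")
  s=robot.read_state();p0=np.array([.5155,.1378,.0946]);print("drawn",(s["ee_pos"]-p0)@[.118,-.993,0],s["opening"]*85.4,s["contact_force"].round(1),abs(s["joint_velocities"]).max())
im=imaging.grab_frame("wrist");cv2.imwrite("pics/w12.png",im[:,:,::-1])
E
```

```text
clock: 9.7
ee_pos: [0.5273, 0.0383, 0.0946]
ee_rot: [0.47, 0.528, -0.47, 0.528]
contact_force: [-0.4, 4.5, -2.3]
opening: 0.415
drawn 0.10021975057399701 35.5419170721132 [-1.1  4.8 -2.3] 0.0018343100453151627
drawn 0.10024205809407048 35.430652860641075 [-1.2  4.8 -1.6] 0.0016525229591437065
drawn 0.10025757508623875 35.25401264912624 [-0.1  5.  -1. ] 0.0016429527731727806
```

```bash
python3 - <<'E'
from h import *
C=cam("wrist");O=np.array([.5267,.0468,0]);M=R.from_euler('z',.1183).as_matrix()
for z in (.12,.124):
  print(z,[(M.T@(plane(C,275,r,z)-O)).round(4)[1]*1000 for r in (20,58,94.5,128.5,161,191.5)])
E
```

```text
0.12 [np.float64(86.4), np.float64(76.1), np.float64(65.69999999999999), np.float64(55.5), np.float64(45.199999999999996), np.float64(35.1)]
0.124 [np.float64(85.7), np.float64(75.80000000000001), np.float64(65.8), np.float64(55.9), np.float64(46.0), np.float64(36.1)]
```

View pics/w12.png

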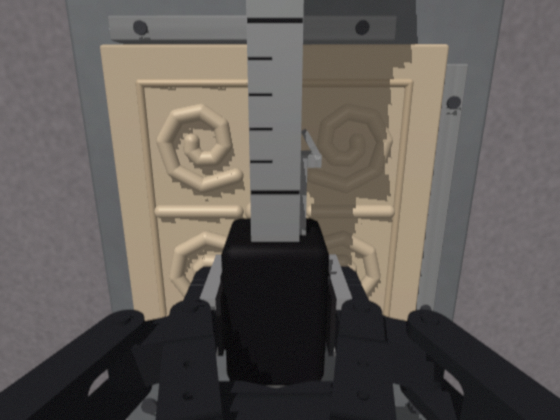

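```bash
python3 -c "
from rig import close_job
print(close_job())"
```

```text
the job is handed in; nothing more can be done
None
```

I pushed the toggle clamp down and drew the pointer arm out to the 100 mm mark. I handed the job in at about 10 s with the head still gripped and the button in.

- **Clamp:** I pressed the handle with shut fingers until it stopped at 15.6 N. The scene image shows it level, with its far end about where a shut handle should be. The fingertips read z = 52–54 mm under load, against the 58 mm given. I put that down to calibration and flex in the arm, and could not confirm the joint angle directly.
- **Tile:** after clamping, its corner in the scene picture matched the starting position to within a pixel. I didn't re-measure it after the draw, though it looks unchanged in the last pictures.
- **Button and draw:** the fingers closed to about 36 mm, so the button was in. The tool then moved 100.2 mm along the arm's axis from the parked position.
- **Holding:** the last readings were steady, with about 5 N of spring pull. The scale lines had not moved relative to the fingers, so the head did not slip.
- **Scale check:** the tube's mouth was out of view at the end, so I couldn't read the scale there. Measuring from the scale lines in the wrist picture gave about 99 mm, which agrees with 100 mm within the 2 mm calibration.

The arm went nowhere near the bucket, spatula, brush or rosette. One command was refused as invalid at the start, before anything moved.

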